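# Fetch the brass bush from behind the standing tools

## Robot

A 7-joint arm with a two-finger parallel gripper is mounted at the origin on the work surface. World frame = base frame: x ahead of the robot, y to its left, z up, the work surface at z = 0. Lengths are in m, angles in rad, forces in N, time in s.
With the tool pointing down it reaches from about 0.4 to 0.875 m from the base axis. Payload 19.3 kg.
Tool frame: the origin (TCP) lies midway between the tips of the shut fingers; the grasp point (between the pads) lies 19 mm behind it; z points along the fingers, y is the line along which they close (so a half turn about z gives the same grasp; the last joint's range is limited). The gripper opens to 85 mm and grips with 20 to 120 N. Pads are 22 mm wide; open, the fingers measure 114 mm over their backs; the gripper's body (76 mm by 85 mm) begins 54 mm behind the grasp point. The pads swing forward as they close: fully open they stand 13 mm farther back than shut.
Start: joints at [-1.336, 0.521, -0.036, 1.599, 0.021, 1.021, -0.113], TCP at [0.188, 0.596, 0.231] pointing down, gripper open.
Joint ranges: [-2.91, 2.91], [-0.3, 2.13], [-1.5, 1.42], [0.17, 2.43], [-1.26, 4.41], [0.16, 1.93], [-2.52, 2.52]. Speed limits (rad/s): [1.89, 1.89, 2.39, 2.39, 3.01, 3.01, 3.01].

## Interface

Orientations are given as [roll, pitch, yaw] about the fixed x, y, z axes, in that order (R = Rz(yaw) Ry(pitch) Rx(roll)).
In Python, from workcell import bot gives the robot as it stands.
- The arm moves only by the tool move_arm, never from a script. Its argument "moves" is a list that holds one entry, the list of rows, each a list of 7 numbers: the opening, from 0 (shut) to 1 (fully open), then the shift along the tool's x, y, z in units of 1000 mm (1.0 is 1000 mm), then the turn, a rotation vector about the tool's x, y, z in units of 2 pi rad (1.0 is 2 pi rad). A call has 1 to 5 rows; each row is the pose to reach, as a shift and turn from the pose commanded when the call began, along the tool's axes at that moment, turning the shorter way round; what a row does not reach only later rows make up. A row lasts 1/10 s, in which the tool goes at most 50 mm and 8.59 degrees, less where a joint would pass 70% of its speed; a pose out of reach is approached as far as the arm can. A call with a number of a shift or a turn outside -1 to 1 is refused whole. A call with a gripper value outside its range is refused whole. The fingers move at their own pace and stop on an object; "force" is the grip in N (left out, the last holds). Time passes only in rows, so rows that repeat a pose let the fingers close. It gives the time, the measured TCP pose, the force, the opening and the grip force at its end, in the units of the state.
- bot.observe(): the state, without advancing time (a new reading comes with each control period).
- bot.grab_frame(name): name is "scene" or "side" or "wrist"; returns the picture (400x640x3 uint8, red, green, blue); there is no depth.
- bot.camera_params(name): a dict with "vertical_fov" (degrees; the focal length in pixels is half the picture's height over the tangent of half this angle, whatever the lens; pixels are square), "cx", "cy" (the principal point, pixels), "D" ([k1, k2, p1, p2, k3] as OpenCV has them; the pictures are not rectified), "R" (3x3) and "t" (3): a world point X has camera coordinates R X + t. Camera axes: x right, y down, z forward; pixel columns grow to the right and rows downward; lengths in m; the calibration is good to about 2 mm. A picture is of the moment at which its call begins: read the wrist's pose just before it. camera_params takes no time and is no camera call; for the wrist camera it gives the pose at the moment of the call.
- bot.job_done(): hands the job in; it is judged then, once.
The state is a dict: "clock": time; "qpos": joint angles; "qd": joint speeds; "joint_efforts": joint torques, N m; "position": TCP position; "tool_rot": TCP orientation; "force": force on the tool from outside, world axes, zero at the start; "moment": the same for the moment, N m; "grip_width": finger opening in m; "finger_force": force on a finger pad.
Only numpy, scipy, OpenCV 4.12 (cv2) and the standard library are available. Lean on these libraries where they do the work, as an engineer would, in place of code of your own. Each camera call takes 0.05 s, during which the arm holds its last target. There are 200 camera calls.

## Task

The brass bush stands at the back of the green tool bay, hemmed in by three standing tools. First clear all three tools onto the plywood board, then fetch the bush and seat it flange down over the spigot of the grey fixture while the tools wait on the board, and finally put each tool back on the same rubber pad it came from and stand it in the middle. Keep everything upright throughout.

Things in the scene. Friction and masses are not known exactly. Their poses are not given: they have to be found in the camera images.
- oil_can: Aluminium oil can, 116 mm tall: round body 42 mm diameter up to 52 mm, then a cone to a neck of 20 mm diameter from 68 to 102 mm above its underside (the place to grip from above), then a tapering nozzle. About 0.25 kg. Origin: centre of the underside, z up. One of the three standing tools; starts upright on any one of the three pads.
- chuck: Dark steel drill chuck standing on its nose, 115 mm tall: ribbed body 44 mm diameter up to 56 mm, then a bare steel arbor of 19 mm diameter from 66 to 112 mm above its underside (the place to grip from above). About 0.45 kg. Origin: centre of the underside, z up. One of the three standing tools; starts upright on any one of the three pads.
- clamp_post: Clamp post, 112 mm tall: square steel foot 34 x 34 x 30 mm, post 14 mm diameter, black cylindrical knob 26 mm diameter from 78 to 112 mm above its underside (the place to grip from above). About 0.35 kg. Origin: centre of the underside, z up. One of the three standing tools; starts upright on any one of the three pads.
- bush: Brass flanged bush, an open tube 44 mm tall standing on its flange: barrel 40 mm outside diameter, through bore 28 mm, flange 50 mm diameter and 8 mm thick at the bottom. Grip the barrel from above, above the flange. About 0.22 kg. Origin: centre of the underside, z up. Starts at the back of the bay, lower than the tools and hemmed in by them.
- bay: Fixed green steel tray, 190 mm (its x) by 226 mm (its y), floor 6 mm thick, walls 5 mm thick: the back (+x) wall 35 mm high, the two side walls 25 mm high, no wall at the front (-x, towards the robot). Origin: centre of its underside on the bench, z up. It holds the three pads, the tools on them and the bush.
- pad_front: Fixed black rubber disc 58 mm diameter, 4 mm thick, on the bay's floor, in front (robot side) of the bush; one tool stands on it. Origin: centre of its underside; its top is 4 mm above, 10 mm above the bench.
- pad_left: Fixed black rubber disc like pad_front, on the left (+y) of the bush; one tool stands on it. Origin: centre of its underside; its top is 4 mm above.
- pad_right: Fixed black rubber disc like pad_front, on the right (-y) of the bush; one tool stands on it. Origin: centre of its underside; its top is 4 mm above.
- board: Fixed plain plywood board, 230 mm (its x) by 120 mm (its y), 10 mm thick, bare at the start: the side area for the tools, on the robot's left or right. Origin: centre of its underside on the bench, z up.
- fixture: Fixed grey block 100 x 100 x 30 mm, on it a steel faceplate 88 mm diameter, its upper face 42 mm above the bench, and in the middle an upright spigot 12 mm diameter with tapered tip, 26 mm tall (tip 68 mm above the bench). On the other side of the bay from the board. Origin: centre of its underside, below the spigot, z up. Bush seated: flange flat on the faceplate, spigot in its bore.

How it is judged:
By the outcome, as a careful person would: the job done as asked, in the order asked, and still so for the second after the job is handed in, with the robot touching nothing.
It also fails if it takes over 144 s, if anything falls off the work surface, if the arm or the gripper's body presses on something with over 40 N, if the wrist force passes 120 N, or if a joint passes its speed limit or range.

## Working session

There is one attempt and no reset: what is moved stays moved. The work goes in short steps, Python scripts to look and compute and a tool call to move; the robot and the scene stay as the last step left them, time stands still between calls to the robot, and variables do not carry over. Pictures are saved under pics/ and viewed, at most 14 in all, crops included, and the job is handed in when it is done.

Besides the shell and the picture viewer there is one more tool, called as a command line: name --argument value ..., lists and objects as JSON in quotes. move_arm: Moves the arm, as the interface text tells. Shifts and turns lie within -1 to 1; 1 stands for 1000 mm of shift or 2 pi rad of turn. Its arguments: {"type":"object","properties":{"moves":{"type":"array"},"force":{"type":"number"}},"required":["moves"]}

```bash
mkdir -p pics; ls
cat > h.py <<'E'
import numpy as np, cv2
from workcell import bot
def K(p):
    f=200/np.tan(np.radians(p["vertical_fov"])/2); return np.array([[f,0,p["cx"]],[0,f,p["cy"]],[0,0,1.]])
def ray(p,uv,z):
    n=cv2.undistortPoints(np.array(uv,float).reshape(-1,1,2),K(p),np.array(p["D"],float)).reshape(-1,2)
    R=np.array(p["R"]);t=np.array(p["t"]);c=-R.T@t
    d=np.c_[n,np.ones(len(n))]@R
    return c+d*((z-c[2])/d[:,2])[:,None]
def proj(p,X):
    R=np.array(p["R"]);return cv2.projectPoints(np.array(X,float).reshape(-1,3),cv2.Rodrigues(R)[0],np.array(p["t"],float),K(p),np.array(p["D"],float))[0].reshape(-1,2)
def snap(n,f):
    p=bot.camera_params(n);im=cv2.cvtColor(bot.grab_frame(n),cv2.COLOR_RGB2BGR);cv2.imwrite("pics/"+f,im);return p,im
E
python3 - <<'E'
from h import *
o=bot.observe();print(o["position"],o["tool_rot"],o["force"])
for n in ["scene","side","wrist"]:
    p,_=snap(n,n+"0.png");R=np.array(p["R"]);print(n,-R.T@np.array(p["t"]),R[2],p["D"],p["vertical_fov"])
E
```

```text
pics
[0.18748697 0.59586225 0.23072104] [-3.14045007e+00  7.40506740e-05  2.83680167e+00] [-0.60046475 -0.03583577  0.22874259]
scene [ 1.1321231  -0.0398001   0.58471829] [-0.72011794  0.03418717 -0.69300894] [-0.0137618  0.         0.         0.         0.       ] 54.145439438554064
side [-0.05468684 -0.60099791  0.85960726] [ 0.51773956  0.51758835 -0.68121072] [-0.00040298  0.          0.          0.          0.        ] 42.00364122743485
wrist [0.114244   0.61802732 0.37346674] [ 0.28626735 -0.09134814 -0.95378536] [-0.00762909  0.          0.          0.          0.        ] 64.07226696308969
```

View pics/scene0.png

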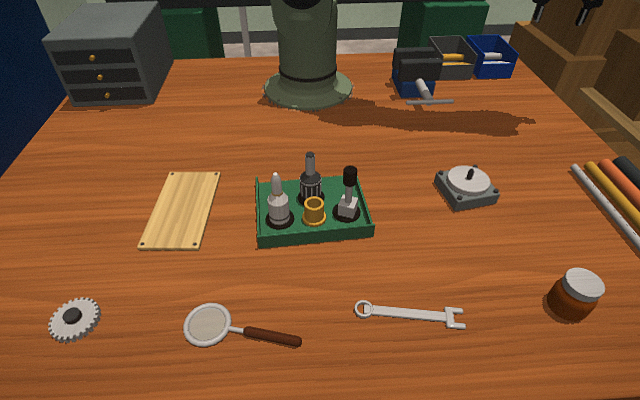

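View pics/side0.png

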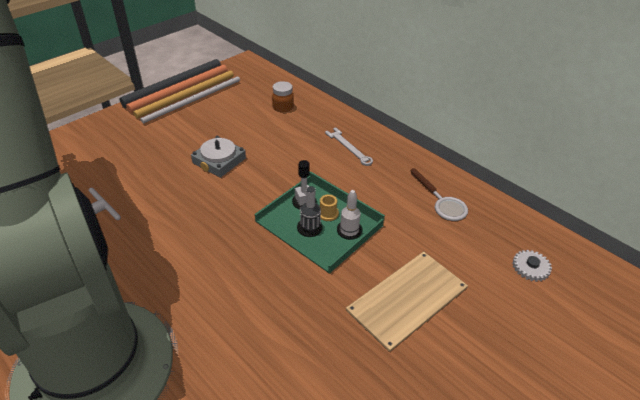

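The scene picture shows the oil can on the right pad at (278,205), the chuck on the front pad at (311,180), the clamp post on the left pad at (348,195) and the bush at (314,211). The board is at (180,210) and the fixture at (469,180). The side view agrees with this.

Run:
```python
from h import *
for n in ["scene","side","wrist"]:
    p=bot.camera_params(n);print(n,proj(p,[[0,0,0],[.188,.596,.231],[.6,0,0],[.6,.3,0]]).round())
p=bot.camera_params("scene");im=cv2.imread("pics/scene0.png")
q=bot.camera_params("side");jm=cv2.imread("pics/side0.png")
hs=cv2.cvtColor(im,cv2.COLOR_BGR2HSV);hj=cv2.cvtColor(jm,cv2.COLOR_BGR2HSV)
print("hues",[hs[y,x] .tolist() for x,y in[(180,210),(468,178),(265,210),(314,219),(278,198)]])
# rough world points
print("board corners",ray(p,[(172,173),(219,173),(200,248),(141,248)],.01).round(3).tolist())
print("board side",ray(q,[(424,254),(467,287),(390,345),(348,308)],.01).round(3).tolist())
print("fixture tip",ray(p,[(471,169)],.068).round(3),ray(q,[(217,141)],.068).round(3))
print("oil tip",ray(p,[(277,173)],.126).round(3),ray(q,[(352,191)],.126).round(3))
print("chuck top",ray(p,[(310,154)],.125).round(3),ray(q,[(311,187)],.125).round(3))
print("knob top",ray(p,[(350,169)],.122).round(3),ray(q,[(304,163)],.122).round(3))
print("bush top",ray(p,[(315,202)],.05).round(3),ray(q,[(329,200)],.05).round(3))
cv2.imwrite("pics/z.png",np.vstack([cv2.resize(im[145:255,130:510],None,fx=2,fy=2,interpolation=cv2.INTER_CUBIC),cv2.resize(jm[130:350,180:480],(760,557))])[:600])
cv2.imwrite("pics/z.png",np.hstack([cv2.resize(im[145:255,250:380],None,fx=3,fy=3,interpolation=cv2.INTER_CUBIC),cv2.resize(jm[150:260,250:390],None,fx=3,fy=3,interpolation=cv2.INTER_CUBIC)])[:, :810])
```

```text
scene [[307.  88.]
 [553.  29.]
 [320. 230.]
 [466. 223.]]
side [[ 93. 368.]
 [ 18.  86.]
 [331. 207.]
 [251. 150.]]
wrist [[-194.  173.]
 [ 322.  266.]
 [  66.  495.]
 [ 225.  460.]]
hues [[18, 125, 202], [15, 70, 22], [67, 107, 114], [18, 174, 117], [14, 27, 181]]
board corners [[0.411, -0.332, 0.01], [0.418, -0.222, 0.01], [0.642, -0.232, 0.01], [0.635, -0.345, 0.01]]
board side [[0.636, -0.245, 0.01], [0.629, -0.359, 0.01], [0.413, -0.337, 0.01], [0.416, -0.228, 0.01]]
fixture tip [[0.511 0.323 0.068]] [[0.508 0.315 0.068]]
oil tip [[ 0.569 -0.078  0.126]] [[ 0.571 -0.084  0.126]]
chuck top [[ 0.514 -0.014  0.125]] [[ 0.517 -0.016  0.125]]
knob top [[0.561 0.058 0.122]] [[0.564 0.055 0.122]]
bush top [[ 0.571 -0.008  0.05 ]] [[ 0.575 -0.016  0.05 ]]
```

View pics/wrist0.png

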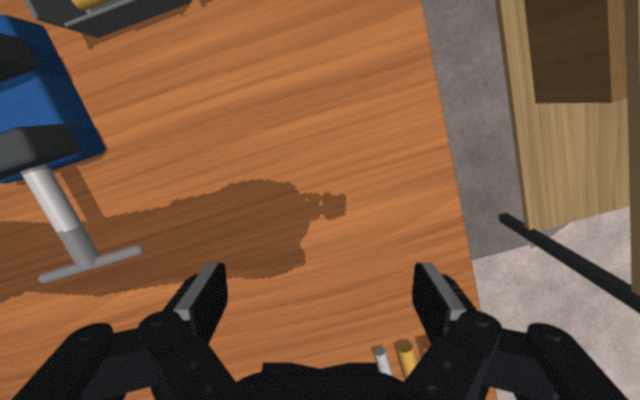

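The wrist view shows only bench, as the arm starts far to the left. Next I turn the tool to yaw π so its axes line up with the world, and move over the bay.

move_arm --moves '[[[1,-0.026,-0.023,-0.006,0,0,-0.01],[1,-0.052,-0.046,-0.012,0,0,-0.02],[1,-0.079,-0.07,-0.018,0,0,-0.03],[1,-0.105,-0.093,-0.024,0,0,-0.04],[1,-0.131,-0.116,-0.03,0,0,-0.0485]]]'

```text
clock: 0.65
position: [0.2783, 0.4448, 0.2614]
tool_rot: [-3.141, -0.0, -3.139]
force: [0.5, 0.3, 0.3]
grip_width: 0.0851
finger_force: 0.0
```

move_arm --moves '[[[1,-0.016,-0.03,0,0,0,0],[1,-0.032,-0.06,0,0,0,0],[1,-0.048,-0.09,0,0,0,0],[1,-0.064,-0.12,0,0,0,0],[1,-0.08,-0.15,0,0,0,0]]]'

```text
clock: 1.15
position: [0.3582, 0.2949, 0.2613]
tool_rot: [3.142, 0.0, 3.141]
force: [0.8, 0.6, 0.0]
grip_width: 0.0855
finger_force: 0.0
```

move_arm --moves '[[[1,-0.016,-0.03,0,0,0,0],[1,-0.032,-0.06,0,0,0,0],[1,-0.048,-0.09,0,0,0,0],[1,-0.064,-0.12,0,0,0,0],[1,-0.08,-0.15,0,0,0,0]]]'

```text
clock: 1.65
position: [0.4381, 0.1449, 0.2613]
tool_rot: [-3.142, -0.0, 3.142]
force: [0.6, 0.8, -0.1]
grip_width: 0.0854
finger_force: 0.0
```

move_arm --moves '[[[1,-0.016,-0.03,0,0,0,0],[1,-0.032,-0.06,0,0,0,0],[1,-0.048,-0.09,0,0,0,0],[1,-0.064,-0.12,0,0,0,0],[1,-0.08,-0.15,0,0,0,0]]]'

```text
clock: 2.15
position: [0.5181, -0.0051, 0.2612]
tool_rot: [3.142, -0.0, 3.142]
force: [0.3, 0.6, 0.1]
grip_width: 0.0857
finger_force: 0.0
```

move_arm --moves '[[[1,0,0,0,0,0,0],[1,0,0,0,0,0,0]]]'

```text
clock: 2.35
position: [0.5176, -0.0043, 0.261]
tool_rot: [-3.142, -0.001, 3.14]
force: [0.1, 0.4, 0.1]
grip_width: 0.0853
finger_force: 0.0
```

Run:
```python
from h import *
o=bot.observe();print(o["clock"],o["position"],o["tool_rot"],o["qpos"].round(2) if hasattr(o["qpos"],"round") else o["qpos"])
p,im=snap("wrist","w1.png");import pickle;pickle.dump(p,open("w1.pkl","wb"))
```

```text
2.35 [ 0.51755071 -0.00425732  0.26098297] [-3.14152396e+00 -7.13473294e-04  3.14017010e+00] [-0.25  0.32  0.19  1.85 -0.07  0.98  1.53]
```

View pics/w1.png

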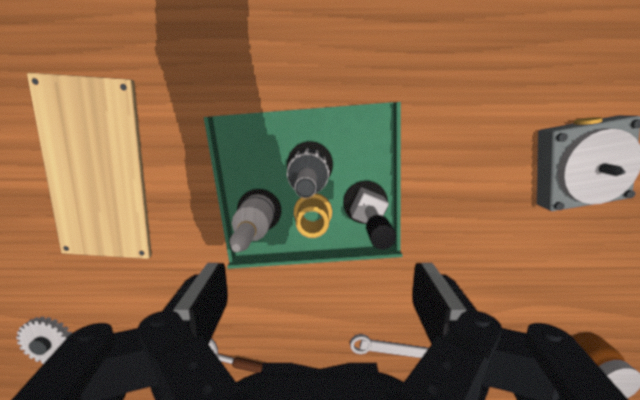

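The wrist view over the bay shows the oil can tip at (236,247), the chuck top at (305,187), the knob top at (382,240) and the bush rim at (313,215). The board is at far left and the spigot tip is near (621,171).

Run:
```python
from h import *;import pickle
p=pickle.load(open("w1.pkl","rb"));R=lambda u,z:ray(p,u,z).round(4).tolist()
im=cv2.imread("pics/w1.png");h=cv2.cvtColor(im,cv2.COLOR_BGR2HSV)
print("oil",R([(236,247)],.126),"chuck",R([(305,187)],.125),"knob",R([(384,241)],.122),"bush",R([(313,215)],.05),"spig",R([(622,171)],.068))
print("bayfloorcorners front",R([(207,118),(400,102)],.031),"back out",R([(229,267),(401,255)],.041))
print("board",R([(28,74),(133,80),(150,258),(62,251)],.01))
print("faceplate",R([(603,167)],.042))
m=cv2.inRange(h,(12,150,100),(30,255,255));m[:, :280]=0;m[:,350:]=0
c=max(cv2.findContours(m,0,2)[0],key=cv2.contourArea);print("bush mask",cv2.minEnclosingCircle(c),R([cv2.minEnclosingCircle(c)[0]],.03))
# pads : dark, low-sat
d=((h[...,2]<45)).astype(np.uint8)*255;d[260:]=0;d[:110]=0;d[:,:210]=0;d[:,400:]=0
for c in cv2.findContours(d,0,2)[0]:
    if cv2.contourArea(c)>60: print("dark",cv2.boundingRect(c),cv2.contourArea(c))
cv2.imwrite("pics/w1z.png",cv2.resize(im[100:275,195:410],None,fx=3.4,fy=3.4,interpolation=cv2.INTER_CUBIC))
```

```text
oil [[0.5698, -0.0849, 0.126]] chuck [[0.5115, -0.0184, 0.125]] knob [[0.5658, 0.0563, 0.122]] bush [[0.5643, -0.0131, 0.05]] spig [[0.5092, 0.3192, 0.068]]
bayfloorcorners front [[0.4548, -0.132, 0.031], [0.4383, 0.0844, 0.031]] back out [[0.6369, -0.1205, 0.041], [0.6208, 0.0964, 0.041]]
board [[0.4054, -0.3407, 0.01], [0.4128, -0.2202, 0.01], [0.6398, -0.2372, 0.01], [0.6291, -0.3558, 0.01]]
faceplate [[0.5098, 0.3209, 0.042]]
bush mask ((314.5, 54.5), 64.50203704833984) [[0.3896, -0.0103, 0.03]]
dark (367, 215, 29, 35) 682.0
dark (238, 189, 43, 39) 296.0
dark (344, 182, 42, 36) 355.0
dark (287, 142, 45, 29) 268.0
```

View pics/w1z.png

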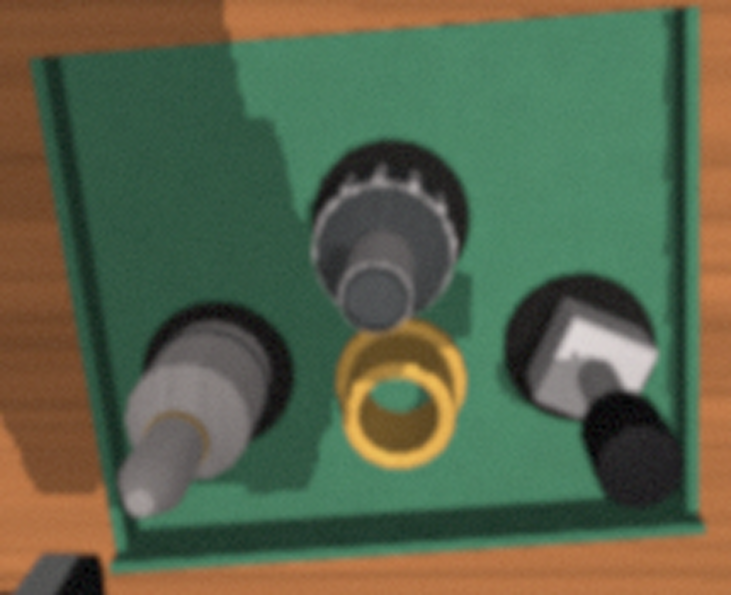

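Run:
```python
from h import *;import pickle
p=pickle.load(open("w1.pkl","rb"));R=lambda u,z:ray(p,u,z).round(4).tolist()
print("oil",R([(236.2,247.6)],.126),"chuck",R([(305.6,187.4)],.125),"knob",R([(383.2,237)],.122),"bush",R([(312.6,222.4)],.05))
print("pads F L R",R([(309.8,163),(365.9,202.3),(259.6,210)],.010))
```

```text
oil [[0.5704, -0.0848, 0.126]] chuck [[0.5119, -0.0178, 0.125]] knob [[0.5616, 0.0553, 0.122]] bush [[0.5736, -0.0137, 0.05]]
pads F L R [[0.51, -0.0173, 0.01], [0.5612, 0.0543, 0.01], [0.5712, -0.0832, 0.01]]
```

The measurements agree with the given layout, with each tool within 2 mm of its pad centre. I'll grip the chuck at (0.513, -0.017).

move_arm --force 60 --moves '[[[1,0.002,-0.006,0.03,0,0,0],[1,0.0045,-0.0125,0.065,0,0,0],[1,0.0045,-0.0125,0.105,0,0,0],[1,0.0045,-0.0125,0.145,0,0,0],[1,0.0045,-0.0125,0.178,0,0,0]]]'

```text
clock: 2.9
position: [0.5124, -0.015, 0.0816]
tool_rot: [3.141, -0.001, -3.14]
force: [1.1, 0.2, -0.4]
grip_width: 0.0854
finger_force: 0.0
```

move_arm --moves '[[[1,0,0,0,0,0,0],[0,0,0,0,0,0,0],[0,0,0,0,0,0,0],[0,0,0,0,0,0,0],[0,0,0,0,0,0,0]]]'

```text
clock: 3.4
position: [0.5138, -0.0161, 0.0845]
tool_rot: [3.141, 0.002, -3.142]
force: [0.7, -0.4, -0.2]
grip_width: 0.0285
finger_force: 0.0
```

move_arm --moves '[[[0,0,0,0,0,0,0],[0,0,0,0,0,0,0],[0,0,0,0,0,0,0],[0,0,0,0,0,0,0],[0,0,0,0,0,0,0]]]'

```text
clock: 3.9
position: [0.5138, -0.0165, 0.0842]
tool_rot: [-3.142, 0.002, 3.141]
force: [-1.2, -1.9, 10.6]
grip_width: 0.018
finger_force: 58.4
```

move_arm --moves '[[[0,0,0,-0.01,0,0,0],[0,0,0,-0.03,0,0,0],[0,0,0,-0.055,0,0,0],[0,0,0,-0.08,0,0,0],[0,0,0,-0.1,0,0,0]]]'

```text
clock: 4.4
position: [0.5131, -0.0163, 0.1852]
tool_rot: [3.141, 0.001, 3.141]
force: [0.4, 0.7, -4.3]
grip_width: 0.0175
finger_force: 58.8
```

move_arm --moves '[[[0,0,-0.01,0,0,0,0],[0,0.005,-0.035,0,0,0,0],[0,0.014,-0.065,0,0,0,0],[0,0.024,-0.095,0,0,0,0],[0,0.034,-0.13,0,0,0,0]]]'

```text
clock: 4.9
position: [0.4781, -0.1474, 0.1827]
tool_rot: [3.141, -0.001, -3.141]
force: [0.3, -0.7, -3.4]
grip_width: 0.0178
finger_force: 58.9
```

move_arm --moves '[[[0,0.01,-0.035,0,0,0,0],[0,0.018,-0.07,0,0,0,0],[0,0.026,-0.1,0,0,0,0],[0,0.031,-0.125,0,0,0,0],[0,0.033,-0.135,0,0,0,0]]]'

```text
clock: 5.4
position: [0.4444, -0.2841, 0.1827]
tool_rot: [-3.141, -0.001, 3.138]
force: [0.6, 0.2, -2.6]
grip_width: 0.0176
finger_force: 59.0
```

move_arm --moves '[[[0,0,0,0.0,0,0,0],[0,0,0,0.025,0,0,0],[0,0,0,0.05,0,0,0],[0,0,0,0.07,0,0,0],[0,0,0,0.085,0,0,0]]]'

```text
clock: 5.9
position: [0.446, -0.2798, 0.0968]
tool_rot: [3.14, -0.001, -3.14]
force: [0.4, -0.3, -3.5]
grip_width: 0.0179
finger_force: 59.0
```

Run:
```python
from h import *
o=bot.observe();print(o["position"],o["tool_rot"],o["force"],o["grip_width"])
p,a=snap("side","s2.png");q,b=snap("scene","c2.png")
cv2.imwrite("pics/m2.png",np.hstack([a[130:360,240:500],b[100:330,100:420]]))
```

```text
[ 0.44595479 -0.27981236  0.09676902] [ 3.14042990e+00 -1.31002279e-03 -3.14029589e+00] [ 0.43431068 -0.28428251 -3.495002  ] 0.017855664786097566
```

View pics/m2.png

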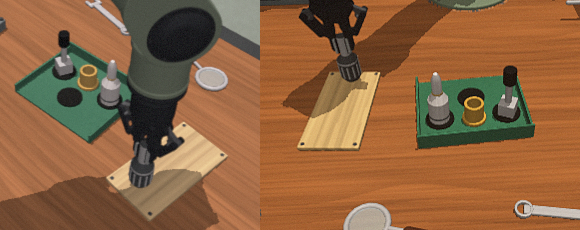

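The chuck hangs upright over the near end of the board. Its pad is bare, and the other tools and the bush are untouched. Lowering.

move_arm --moves '[[[0,0,0,0.005,0,0,0],[0,0,0,0.009,0,0,0],[0,0,0,0.012,0,0,0],[0,0,0,0.014,0,0,0],[0,0,0,0.014,0,0,0]]]'

```text
clock: 6.5
position: [0.4463, -0.2814, 0.0844]
tool_rot: [-3.141, 0.0, 3.141]
force: [-0.3, -0.8, -3.2]
grip_width: 0.0179
finger_force: 59.0
```

move_arm --moves '[[[0,0,0,0.001,0,0,0],[0,0,0,0.001,0,0,0]]]'

```text
clock: 6.7
position: [0.4465, -0.2816, 0.0842]
tool_rot: [-3.141, 0.001, 3.141]
force: [-1.9, 0.8, 13.6]
grip_width: 0.0179
finger_force: 60.9
```

move_arm --moves '[[[1,0,0,0,0,0,0],[1,0,0,0,0,0,0],[1,0,0,0,0,0,0],[1,0,0,0,0,0,0],[1,0,0,0,0,0,0]]]'

```text
clock: 7.2
position: [0.4461, -0.2813, 0.0833]
tool_rot: [3.142, -0.0, 3.141]
force: [0.1, 0.4, 0.4]
grip_width: 0.0854
finger_force: 0.0
```

move_arm --moves '[[[1,0,0,-0.01,0,0,0],[1,0,0,-0.03,0,0,0],[1,0,0,-0.055,0,0,0],[1,0,0,-0.08,0,0,0],[1,0,0,-0.1,0,0,0]]]'

```text
clock: 7.7
position: [0.4463, -0.2815, 0.1854]
tool_rot: [-3.141, 0.001, 3.141]
force: [0.3, 0.5, -0.1]
grip_width: 0.0851
finger_force: 0.0
```

move_arm --moves '[[[1,-0.012,0.02,0,0,0,0],[1,-0.03,0.045,0,0,0,0],[1,-0.05,0.075,0,0,0,0],[1,-0.07,0.105,0,0,0,0],[1,-0.088,0.135,0,0,0,0]]]'

```text
clock: 8.2
position: [0.535, -0.145, 0.1841]
tool_rot: [-3.141, 0.001, 3.141]
force: [0.2, -0.4, -0.1]
grip_width: 0.0849
finger_force: 0.0
```

move_arm --moves '[[[1,-0.018,0.03,0,0,0,0],[1,-0.03,0.053,0,0,0,0],[1,-0.036,0.064,0,0,0,0],[1,-0.036,0.064,0,0,0,0],[1,-0.036,0.064,0,0,0,0]]]'

```text
clock: 8.7
position: [0.5697, -0.0835, 0.1836]
tool_rot: [-3.141, -0.0, 3.141]
force: [-0.7, -0.0, -0.1]
grip_width: 0.0853
finger_force: 0.0
```

Run:
```python
from h import *
o=bot.observe();print(o["position"],o["tool_rot"],o["force"],o["grip_width"])
p,a=snap("wrist","w3.png");print(proj(p,[[.570,-.083,.126],[.446,-.2816,.125]]))
p,b=snap("scene","c3.png")
cv2.imwrite("pics/m3.png",np.hstack([a[:,100:500],b[100:300,100:420].repeat(2,0).repeat(2,1)[:, :400]]))
```

```text
[ 0.56966073 -0.08353384  0.18357414] [-3.14095348e+00 -1.48083258e-04  3.14059467e+00] [-0.6971531  -0.00381547 -0.1388971 ] 0.08531731073697073
[[322.02029169 225.03584866]
 [-30.15319411  19.4445254 ]]
```

View pics/m3.png

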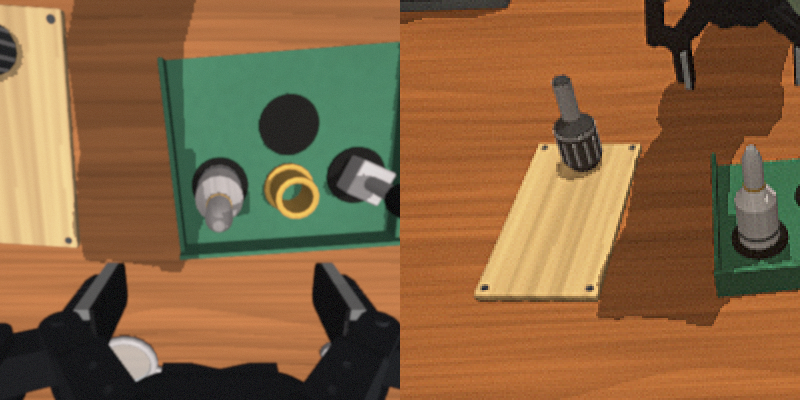

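The chuck stands upright on the board. The oil can tip is at wrist pixel (323,224) against (322,225) predicted, and the bare front pad is at (389,124). Lower and grip the oil can.

move_arm --moves '[[[1,0,0,0.03,0,0,0],[1,0,0,0.065,0,0,0],[1,0,0,0.09,0,0,0],[1,0,0,0.106,0,0,0],[1,0,0,0.106,0,0,0]]]'

```text
clock: 9.3
position: [0.5686, -0.0834, 0.0756]
tool_rot: [-3.141, -0.003, 3.14]
force: [-1.4, 0.2, 0.6]
grip_width: 0.0854
finger_force: 0.0
```

move_arm --force 50 --moves '[[[0,0,0,0,0,0,0],[0,0,0,0,0,0,0],[0,0,0,0,0,0,0],[0,0,0,0,0,0,0],[0,0,0,0,0,0,0]]]'

```text
clock: 9.8
position: [0.5705, -0.0825, 0.0778]
tool_rot: [-3.141, 0.001, 3.141]
force: [0.7, 0.2, 5.7]
grip_width: 0.0185
finger_force: 51.8
```

move_arm --moves '[[[0,0,0,0,0,0,0],[0,0,0,0,0,0,0],[0,0,0,0,0,0,0],[0,0,0,0,0,0,0]]]'

```text
clock: 10.2
position: [0.5706, -0.0824, 0.0779]
tool_rot: [-3.141, 0.001, 3.141]
force: [-0.6, -0.4, 7.2]
grip_width: 0.0191
finger_force: 52.1
```

Run:
```python
from h import *
o=bot.observe();print(o["position"],o["force"],o["grip_width"],o["finger_force"])
```

```text
[ 0.57056058 -0.08241899  0.07785552] [-0.63340316 -0.42737725  7.16532061] 0.01912242931782158 52.09147003659382
```

move_arm --moves '[[[0,0,0,-0.01,0,0,0],[0,0,0,-0.03,0,0,0],[0,0,0,-0.055,0,0,0],[0,0,0,-0.08,0,0,0],[0,0,0,-0.1,0,0,0]]]'

```text
clock: 10.7
position: [0.5701, -0.0823, 0.1792]
tool_rot: [3.142, 0.001, 3.141]
force: [-0.6, 0.4, -2.1]
grip_width: 0.0188
finger_force: 52.5
```

move_arm --moves '[[[0,-0.002,-0.012,0,0,0,0],[0,-0.005,-0.035,0,0,0,0],[0,-0.009,-0.065,0,0,0,0],[0,-0.012,-0.095,0,0,0,0],[0,-0.016,-0.125,0,0,0,0]]]'

```text
clock: 11.2
position: [0.5855, -0.2092, 0.1765]
tool_rot: [3.142, -0.001, 3.141]
force: [-0.1, 0.3, -3.4]
grip_width: 0.0188
finger_force: 52.5
```

move_arm --moves '[[[0,-0.004,-0.03,0,0,0,0],[0,-0.007,-0.055,0,0,0,0],[0,-0.01,-0.077,0,0,0,0],[0,-0.011,-0.087,0,0,0,0],[0,-0.011,-0.087,0,0,0,0]]]'

```text
clock: 11.7
position: [0.5963, -0.2958, 0.1765]
tool_rot: [-3.141, -0.001, 3.139]
force: [-0.0, -0.2, -3.8]
grip_width: 0.0187
finger_force: 52.6
```

move_arm --moves '[[[0,0,0,0.02,0,0,0],[0,0,0,0.045,0,0,0],[0,0,0,0.07,0,0,0],[0,0,0,0.085,0,0,0],[0,0,0,0.09,0,0,0]]]'

```text
clock: 12.2
position: [0.5966, -0.293, 0.0857]
tool_rot: [3.14, -0.002, -3.141]
force: [-0.3, 0.1, -1.9]
grip_width: 0.019
finger_force: 52.5
```

move_arm --moves '[[[0,0,0,0.004,0,0,0],[0,0,0,0.007,0,0,0],[0,0,0,0.009,0,0,0],[0,0,0,0.009,0,0,0]]]'

```text
clock: 12.6
position: [0.5973, -0.2944, 0.0787]
tool_rot: [-3.141, 0.0, 3.141]
force: [-0.0, -0.1, -3.5]
grip_width: 0.0188
finger_force: 52.5
```

move_arm --moves '[[[0,0,0,0.001,0,0,0],[0,0,0,0.001,0,0,0]]]'

```text
clock: 12.8
position: [0.5975, -0.2946, 0.0779]
tool_rot: [-3.141, 0.001, 3.141]
force: [-2.0, -0.7, 4.8]
grip_width: 0.0188
finger_force: 53.0
```

move_arm --moves '[[[1,0,0,0,0,0,0],[1,0,0,0,0,0,0],[1,0,0,0,0,0,0],[1,0,0,0,0,0,0],[1,0,0,0,0,0,0]]]'

```text
clock: 13.3
position: [0.5971, -0.2943, 0.0773]
tool_rot: [-3.142, -0.0, 3.141]
force: [-0.2, -0.8, -0.6]
grip_width: 0.0855
finger_force: 0.0
```

move_arm --moves '[[[1,0,0,-0.01,0,0,0],[1,0,0,-0.03,0,0,0],[1,0,0,-0.055,0,0,0],[1,0,0,-0.08,0,0,0],[1,0,0,-0.105,0,0,0]]]'

```text
clock: 13.8
position: [0.5971, -0.2944, 0.1841]
tool_rot: [-3.141, 0.0, 3.141]
force: [0.3, -0.3, 1.0]
grip_width: 0.085
finger_force: 0.0
```

move_arm --moves '[[[1,0.003,0.025,0,0,0,0],[1,0.006,0.065,0,0,0,0],[1,0.01,0.105,0,0,0,0],[1,0.014,0.145,0,0,0,0],[1,0.018,0.185,0,0,0,0]]]'

```text
clock: 14.3
position: [0.5789, -0.1078, 0.1832]
tool_rot: [3.142, 0.001, 3.141]
force: [0.9, 0.4, 0.5]
grip_width: 0.0855
finger_force: 0.0
```

move_arm --moves '[[[1,0.004,0.04,0,0,0,0],[1,0.008,0.08,0,0,0,0],[1,0.012,0.12,0,0,0,0],[1,0.015,0.15,0,0,0,0],[1,0.017,0.165,0,0,0,0]]]'

```text
clock: 14.8
position: [0.5619, 0.0587, 0.183]
tool_rot: [3.141, 0.001, -3.139]
force: [-0.3, -0.6, -0.9]
grip_width: 0.0854
finger_force: 0.0
```

move_arm --moves '[[[1,0,0,0,0,0,0],[1,0,0,0,0,0,0]]]'

```text
clock: 15.0
position: [0.5624, 0.0547, 0.1827]
tool_rot: [-3.141, 0.001, 3.141]
force: [-0.2, -0.2, 0.6]
grip_width: 0.0859
finger_force: 0.0
```

Run:
```python
from h import *
o=bot.observe();print(o["position"],o["tool_rot"],o["force"],o["grip_width"])
p,a=snap("wrist","w4.png");print(proj(p,[[.562,.056,.122]])-[100,0])
q,b=snap("scene","c4.png")
cv2.imwrite("pics/m4.png",np.hstack([a[:,100:500],b[100:300,100:420].repeat(2,0).repeat(2,1)[:, :400]]))
h=cv2.cvtColor(a,cv2.COLOR_BGR2HSV)
d=(h[...,2]<60).astype(np.uint8)*255;d[265:]=0
for c in cv2.findContours(d,0,2)[0]:
    if cv2.contourArea(c)>500:
        e=cv2.fitEllipse(c);print(e,cv2.contourArea(c),ray(p,[e[0]],.010).round(4))
```

```text
[0.56238614 0.05466683 0.18271582] [-3.14106509e+00  5.17746539e-04  3.14087305e+00] [-0.19690817 -0.21285352  0.63963185] 0.08585931970476468
[[223.13693715 222.32784617]]
((185.34959411621094, 191.60382080078125), (51.61688232421875, 57.28527069091797), 125.2293701171875) 2308.5 [[ 0.5703 -0.0837  0.01  ]]
((319.70526123046875, 194.99188232421875), (49.488136291503906, 81.49856567382812), 178.8675994873047) 1978.0 [[0.5743 0.0537 0.01  ]]
((245.3415985107422, 131.916015625), (56.54623031616211, 60.89426040649414), 140.0335693359375) 2697.0 [[ 0.5108 -0.018   0.01  ]]
((546.7401733398438, 134.6428680419922), (15.39653491973877, 119.7143325805664), 1.158411979675293) 1285.5 [[0.5139 0.2743 0.01  ]]
```

View pics/m4.png

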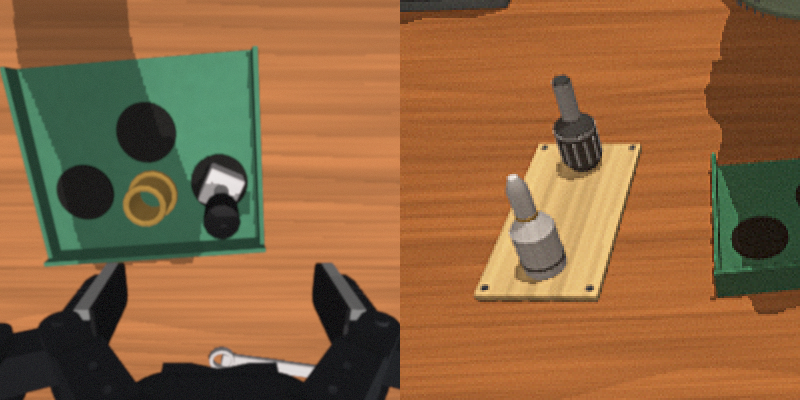

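The chuck and oil can stand on the board, with both of their pads bare. The knob top is at wrist pixel (221,217) against (223,222) predicted, so about 1–2 mm nearer the robot. I'll grip it there.

move_arm --moves '[[[1,0.0015,0,0.03,0,0,0],[1,0.0015,0,0.06,0,0,0],[1,0.0015,0,0.082,0,0,0],[1,0.0015,0,0.094,0,0,0],[1,0.0015,0,0.094,0,0,0]]]'

```text
clock: 15.6
position: [0.5602, 0.0546, 0.0872]
tool_rot: [-3.141, -0.002, 3.14]
force: [0.5, -0.7, 1.0]
grip_width: 0.0851
finger_force: 0.0
```

move_arm --force 60 --moves '[[[0,0,0,0,0,0,0],[0,0,0,0,0,0,0],[0,0,0,0,0,0,0],[0,0,0,0,0,0,0],[0,0,0,0,0,0,0]]]'

```text
clock: 16.1
position: [0.5611, 0.0559, 0.0891]
tool_rot: [3.141, 0.001, -3.142]
force: [-1.6, 0.5, 8.2]
grip_width: 0.025
finger_force: 58.5
```

move_arm --moves '[[[0,0,0,0,0,0,0],[0,0,0,0,0,0,0],[0,0,0,0,0,0,0]]]'

```text
clock: 16.4
position: [0.5611, 0.0559, 0.0891]
tool_rot: [3.141, 0.001, -3.142]
force: [-1.4, 0.1, 8.6]
grip_width: 0.0247
finger_force: 58.5
```

Run:
```python
from h import *
o=bot.observe();print(o["position"],o["force"],o["grip_width"],o["finger_force"])
```

```text
[0.56111412 0.05587749 0.08905522] [-1.41291468  0.10975706  8.58964425] 0.024715331476950184 58.454527258872986
```

move_arm --moves '[[[0,0,0,-0.015,0,0,0],[0,0,0,-0.04,0,0,0],[0,0,0,-0.07,0,0,0],[0,0,0,-0.1,0,0,0],[0,0,0,-0.12,0,0,0]]]'

```text
clock: 16.9
position: [0.5609, 0.0557, 0.2104]
tool_rot: [3.141, 0.002, 3.141]
force: [-0.3, -0.9, -3.4]
grip_width: 0.0246
finger_force: 59.1
```

move_arm --moves '[[[0,0.002,-0.012,0,0,0,0],[0,0.005,-0.04,0,0,0,0],[0,0.01,-0.075,0,0,0,0],[0,0.014,-0.11,0,0,0,0],[0,0.018,-0.145,0,0,0,0]]]'

```text
clock: 17.4
position: [0.5415, -0.0913, 0.2072]
tool_rot: [-3.141, -0.002, 3.141]
force: [0.9, -0.1, -2.0]
grip_width: 0.0247
finger_force: 59.2
```

move_arm --moves '[[[0,0.005,-0.035,0,0,0,0],[0,0.009,-0.07,0,0,0,0],[0,0.013,-0.105,0,0,0,0],[0,0.017,-0.14,0,0,0,0],[0,0.02,-0.165,0,0,0,0]]]'

```text
clock: 17.9
position: [0.5209, -0.2573, 0.2071]
tool_rot: [-3.141, -0.002, 3.139]
force: [0.3, 0.8, -3.6]
grip_width: 0.0243
finger_force: 59.2
```

move_arm --moves '[[[0,0.001,-0.025,0,0,0,0],[0,0.001,-0.035,0,0,0,0],[0,0.001,-0.035,0,0,0,0]]]'

```text
clock: 18.2
position: [0.5205, -0.2908, 0.2073]
tool_rot: [-3.142, -0.002, 3.139]
force: [0.5, 0.4, -2.7]
grip_width: 0.0246
finger_force: 59.3
```

move_arm --moves '[[[0,0,0,0.02,0,0,0],[0,0,0,0.05,0,0,0],[0,0,0,0.08,0,0,0],[0,0,0,0.1,0,0,0],[0,0,0,0.11,0,0,0]]]'

```text
clock: 18.7
position: [0.5209, -0.2876, 0.0962]
tool_rot: [3.14, -0.002, -3.14]
force: [0.2, -0.5, -4.0]
grip_width: 0.0244
finger_force: 59.4
```

move_arm --moves '[[[0,0,0,0.004,0,0,0],[0,0,0,0.007,0,0,0],[0,0,0,0.009,0,0,0],[0,0,0,0.009,0,0,0]]]'

```text
clock: 19.1
position: [0.5219, -0.2894, 0.0898]
tool_rot: [-3.141, 0.001, 3.142]
force: [0.3, 0.0, -3.5]
grip_width: 0.0245
finger_force: 59.4
```

move_arm --moves '[[[0,0,0,0.001,0,0,0],[0,0,0,0.001,0,0,0]]]'

```text
clock: 19.3
position: [0.5221, -0.2895, 0.0891]
tool_rot: [-3.141, 0.001, 3.142]
force: [-1.3, 1.3, 5.3]
grip_width: 0.0243
finger_force: 60.2
```

move_arm --moves '[[[1,0,0,0,0,0,0],[1,0,0,0,0,0,0],[1,0,0,0,0,0,0],[1,0,0,0,0,0,0],[1,0,0,0,0,0,0]]]'

```text
clock: 19.8
position: [0.5216, -0.2893, 0.0883]
tool_rot: [-3.142, -0.0, 3.141]
force: [-0.9, -0.1, -1.7]
grip_width: 0.0852
finger_force: 0.0
```

move_arm --moves '[[[1,0,0,-0.01,0,0,0],[1,0,0,-0.03,0,0,0],[1,0,0,-0.055,0,0,0],[1,0,0,-0.08,0,0,0],[1,0,0,-0.1,0,0,0]]]'

```text
clock: 20.3
position: [0.5218, -0.2895, 0.1905]
tool_rot: [-3.141, 0.001, 3.141]
force: [0.9, 0.4, 0.1]
grip_width: 0.0856
finger_force: 0.0
```

move_arm --moves '[[[1,-0.005,0.025,0,0,0,0],[1,-0.01,0.055,0,0,0,0],[1,-0.016,0.09,0,0,0,0],[1,-0.023,0.125,0,0,0,0],[1,-0.03,0.16,0,0,0,0]]]'

```text
clock: 20.8
position: [0.5518, -0.128, 0.1892]
tool_rot: [-3.142, 0.001, 3.141]
force: [1.3, 0.2, -0.3]
grip_width: 0.0854
finger_force: 0.0
```

move_arm --moves '[[[1,-0.006,0.035,0,0,0,0],[1,-0.012,0.07,0,0,0,0],[1,-0.018,0.1,0,0,0,0],[1,-0.0215,0.1165,0,0,0,0],[1,-0.0215,0.1165,0,0,0,0]]]'

```text
clock: 21.3
position: [0.5736, -0.0106, 0.1887]
tool_rot: [3.141, 0.0, -3.139]
force: [0.2, -0.5, -0.1]
grip_width: 0.0857
finger_force: 0.0
```

move_arm --moves '[[[1,0,0,0,0,0,0],[1,0,0,0,0,0,0]]]'

```text
clock: 21.5
position: [0.573, -0.0144, 0.1885]
tool_rot: [-3.141, 0.0, 3.14]
force: [-0.1, -0.4, 0.6]
grip_width: 0.0858
finger_force: 0.0
```

Run:
```python
from h import *
o=bot.observe();print(o["position"],o["tool_rot"],o["force"],o["grip_width"])
p,a=snap("wrist","w5.png");print(proj(p,[[.5735,-.013,.05],[.5735,-.013,.006]])-[100,0])
q,b=snap("scene","c5.png")
cv2.imwrite("pics/m5.png",np.hstack([a[:,100:500],b[100:300,100:420].repeat(2,0).repeat(2,1)[:, :400]]))
h=cv2.cvtColor(a,cv2.COLOR_BGR2HSV)
d=(h[...,2]<60).astype(np.uint8)*255;d[265:]=0
for c in cv2.findContours(d,0,2)[0]:
    if cv2.contourArea(c)>500:
        e=cv2.fitEllipse(c);print(e,cv2.contourArea(c),ray(p,[e[0]],.010).round(4))
```

```text
[ 0.57302062 -0.01440278  0.1885248 ] [-3.14099318e+00  6.64179126e-05  3.13965672e+00] [-0.08449453 -0.39866308  0.62632779] 0.08579867021219491
[[222.32928277 193.15996436]
 [221.98040135 181.96931105]]
((252.6603546142578, 180.35079956054688), (52.98114013671875, 55.807640075683594), 120.4329605102539) 2313.5 [[ 0.5706 -0.0844  0.01  ]]
((386.4143371582031, 170.09751892089844), (52.16326904296875, 55.247989654541016), 60.72380447387695) 2254.0 [[0.5604 0.0526 0.01  ]]
((316.9207763671875, 120.1644515991211), (56.39405822753906, 58.09166717529297), 173.2959747314453) 2568.5 [[ 0.5109 -0.0179  0.01  ]]
((615.9144287109375, 124.88382720947266), (21.826528549194336, 132.90377807617188), 5.094546318054199) 1937.0 [[0.5159 0.2759 0.01  ]]
((202.37188720703125, 135.5895538330078), (4.856896877288818, 257.2583923339844), 169.7886962890625) 726.0 [[ 0.5251 -0.1311  0.01  ]]
((19.315908432006836, 46.60204315185547), (38.6266975402832, 49.034366607666016), 121.78649139404297) 1334.0 [[ 0.4439 -0.2909  0.01  ]]
```

View pics/m5.png

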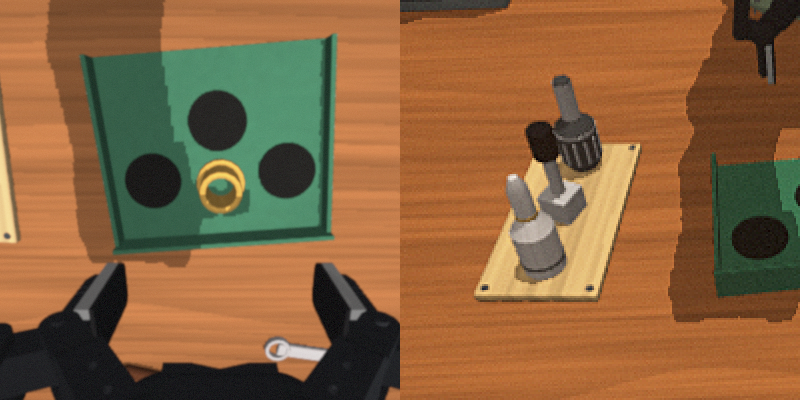

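All three tools stand upright on the board, and the bush rim is at (221,191), within 2 px of the prediction. I'll grip the barrel.

move_arm --moves '[[[1,0.0005,0,0.035,0,0,0],[1,0.0005,0,0.08,0,0,0],[1,0.0005,0,0.12,0,0,0],[1,0.0005,0,0.15,0,0,0],[1,0.0005,0,0.16,0,0,0]]]'

```text
clock: 22.1
position: [0.5711, -0.0137, 0.0257]
tool_rot: [-3.141, -0.004, 3.14]
force: [-0.8, -0.3, 1.1]
grip_width: 0.0855
finger_force: 0.0
```

move_arm --moves '[[[1,0,0,0.004,0,0,0],[1,0,0,0.007,0,0,0],[1,0,0,0.007,0,0,0]]]'

```text
clock: 22.4
position: [0.5734, -0.0129, 0.0224]
tool_rot: [3.141, 0.002, 3.141]
force: [0.5, -0.8, 0.5]
grip_width: 0.0855
finger_force: 0.0
```

move_arm --force 50 --moves '[[[0,0,0,0,0,0,0],[0,0,0,0,0,0,0],[0,0,0,0,0,0,0],[0,0,0,0,0,0,0],[0,0,0,0,0,0,0]]]'

```text
clock: 22.9
position: [0.573, -0.0127, 0.022]
tool_rot: [3.141, 0.001, 3.141]
force: [-3.6, 0.2, 12.3]
grip_width: 0.0388
finger_force: 48.9
```

move_arm --moves '[[[0,0,0,0,0,0,0],[0,0,0,0,0,0,0],[0,0,0,0,0,0,0]]]'

```text
clock: 23.2
position: [0.573, -0.0127, 0.0221]
tool_rot: [3.141, 0.001, 3.141]
force: [-2.6, 1.3, 12.5]
grip_width: 0.0391
finger_force: 48.9
```

Run:
```python
from h import *
o=bot.observe();print(o["position"],o["tool_rot"],o["force"],o["grip_width"],o["finger_force"])
```

```text
[ 0.57295898 -0.01273481  0.02206098] [3.14135766e+00 6.93143996e-04 3.14135233e+00] [-2.59519401  1.27503333 12.50882234] 0.03913330858066821 48.86248279362917
```

move_arm --moves '[[[0,0,0,-0.015,0,0,0],[0,0,0,-0.04,0,0,0],[0,0,0,-0.07,0,0,0],[0,0,0,-0.095,0,0,0],[0,0,0,-0.11,0,0,0]]]'

```text
clock: 23.7
position: [0.5732, -0.0129, 0.1342]
tool_rot: [3.141, 0.002, 3.141]
force: [-0.5, -0.0, -1.0]
grip_width: 0.0391
finger_force: 50.7
```

move_arm --moves '[[[0,0.003,0.015,0,0,0,0],[0,0.008,0.045,0,0,0,0],[0,0.015,0.08,0,0,0,0],[0,0.022,0.115,0,0,0,0],[0,0.028,0.15,0,0,0,0]]]'

```text
clock: 24.2
position: [0.5435, 0.1393, 0.1311]
tool_rot: [3.142, -0.001, -3.141]
force: [-0.1, -0.7, -1.7]
grip_width: 0.039
finger_force: 50.7
```

move_arm --moves '[[[0,0.007,0.035,0,0,0,0],[0,0.014,0.07,0,0,0,0],[0,0.021,0.105,0,0,0,0],[0,0.027,0.135,0,0,0,0],[0,0.031,0.155,0,0,0,0]]]'

```text
clock: 24.7
position: [0.5118, 0.2954, 0.1309]
tool_rot: [3.141, -0.001, -3.139]
force: [-0.1, -0.4, -1.4]
grip_width: 0.0388
finger_force: 50.7
```

move_arm --moves '[[[0,0.0045,0.018,0,0,0,0],[0,0.0045,0.026,0,0,0,0],[0,0.0045,0.026,0,0,0,0],[0,0.0045,0.026,0,0,0,0],[0,0.0045,0.026,0,0,0,0]]]'

```text
clock: 25.2
position: [0.5097, 0.3169, 0.1313]
tool_rot: [-3.141, 0.0, 3.14]
force: [0.0, -0.4, -1.8]
grip_width: 0.0391
finger_force: 50.7
```

Run:
```python
from h import *
o=bot.observe();P=o["position"];print(P,o["tool_rot"],o["force"],o["grip_width"])
ims=[]
for n in["scene","side","wrist"]:
    p,a=snap(n,n+"6.png")
    # predicted fixture features & bush axis
    print(n,proj(p,[[.5095,.319,.068],[.5095,.319,.042],[P[0],P[1],P[2]-.016],[P[0],P[1],P[2]+.028]]).round(1).tolist())
    ims.append(a)
cv2.imwrite("pics/m6.png",np.hstack([ims[0][90:240,400:550].repeat(2,0).repeat(2,1),ims[1][70:220,150:300].repeat(2,0).repeat(2,1)]))
```

```text
[0.50966512 0.31689333 0.13133509] [-3.14111763e+00  9.86293918e-05  3.13981503e+00] [ 0.0141563  -0.43478193 -1.7959619 ] 0.039137024977585845
scene [[469.0, 168.6], [465.7, 178.1], [474.3, 150.3], [480.6, 131.7]]
side [[216.3, 140.1], [217.4, 148.3], [214.7, 124.8], [212.6, 109.6]]
wrist [[323.7, 221.4], [323.3, 209.5], [321.0, 252.0], [321.4, 298.7]]
```

View pics/m6.png

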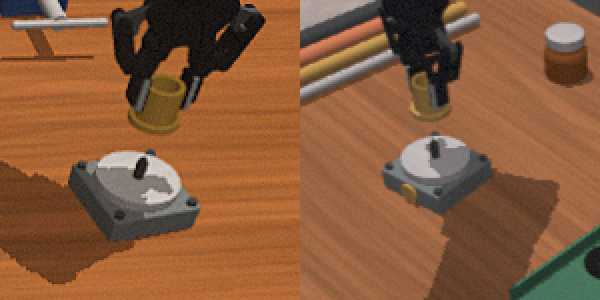

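View pics/wrist6.png

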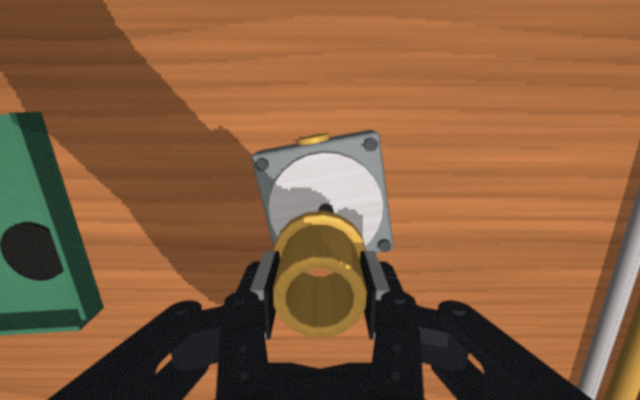

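The bush hangs upright over the fixture. In the wrist view the faceplate centre is at (326,209) against tool column 321, so the spigot lies about 3 mm further +y. I shift 2.5 mm and lower.

move_arm --moves '[[[0,0,0.0025,0,0,0,0],[0,0,0.0025,0.015,0,0,0],[0,0,0.0025,0.03,0,0,0],[0,0,0.0025,0.035,0,0,0],[0,0,0.0025,0.035,0,0,0]]]'

```text
clock: 25.85
position: [0.5086, 0.3201, 0.0947]
tool_rot: [-3.14, -0.002, 3.141]
force: [-0.2, 0.2, -1.4]
grip_width: 0.0388
finger_force: 50.6
```

Run:
```python
from h import *
o=bot.observe();P=o["position"];print(P,o["tool_rot"],o["force"],o["grip_width"])
p,a=snap("wrist","w7.png")
g=cv2.cvtColor(a,cv2.COLOR_BGR2HSV);m=((g[...,1]<40)&(g[...,2]>110)).astype(np.uint8)*255;m[260:]=0
for c in cv2.findContours(m,0,2)[0]:
    if cv2.contourArea(c)>300:print(cv2.boundingRect(c))
print(proj(p,[[.5095,.3205,.042],[.5095,.3205+.044,.042],[.5095,.3205-.044,.042],[.4655,.3205,.042],[.5095,.3205,.068]]).round(1).tolist())
ims=[snap(n,n+"7.png")[1] for n in["scene","side"]]
cv2.imwrite("pics/m7.png",np.hstack([cv2.resize(ims[0][120:220,420:520],None,fx=4,fy=4),cv2.resize(ims[1][90:190,170:270],None,fx=4,fy=4)]))
```

```text
[0.50859422 0.32014693 0.09474361] [-3.14000988e+00 -1.85936413e-03  3.14142969e+00] [-0.218231    0.16648775 -1.39399048] 0.03882700129813211
(251, 139, 148, 121)
[[321.8, 228.6], [388.9, 228.5], [254.9, 228.7], [321.9, 161.9], [322.1, 245.2]]
```

View pics/m7.png

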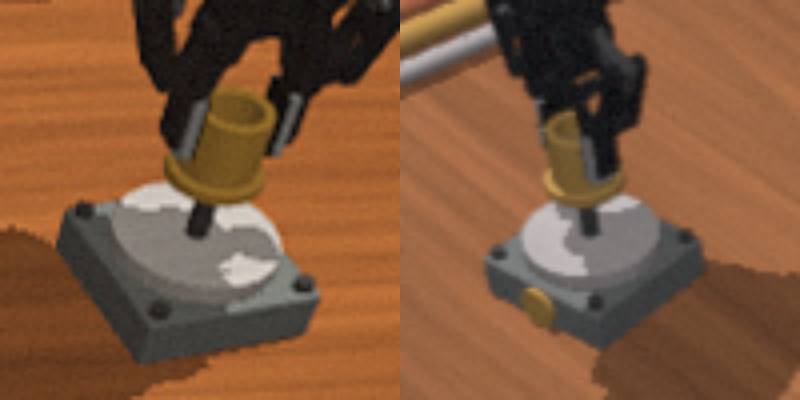

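The spigot tip is centred under the bore in both views. Lowering to seat.

move_arm --moves '[[[0,0,0,0.012,0,0,0],[0,0,0,0.024,0,0,0],[0,0,0,0.032,0,0,0],[0,0,0,0.035,0,0,0],[0,0,0,0.035,0,0,0]]]'

```text
clock: 26.5
position: [0.509, 0.3204, 0.0606]
tool_rot: [-3.141, -0.001, 3.141]
force: [0.8, 0.3, -2.2]
grip_width: 0.0389
finger_force: 50.6
```

move_arm --moves '[[[0,0,0,0.001,0,0,0],[0,0,0,0.001,0,0,0]]]'

```text
clock: 26.7
position: [0.5094, 0.3208, 0.0605]
tool_rot: [3.141, 0.0, 3.141]
force: [-0.7, -0.7, -1.5]
grip_width: 0.0389
finger_force: 50.7
```

move_arm --moves '[[[0,0,0,0.001,0,0,0],[0,0,0,0.001,0,0,0]]]'

```text
clock: 26.9
position: [0.5093, 0.3207, 0.0594]
tool_rot: [3.141, 0.0, 3.141]
force: [-0.1, 0.5, -1.4]
grip_width: 0.0389
finger_force: 50.7
```

move_arm --moves '[[[0,0,0,0.001,0,0,0],[0,0,0,0.001,0,0,0]]]'

```text
clock: 27.1
position: [0.5092, 0.3207, 0.0582]
tool_rot: [-3.142, -0.0, 3.142]
force: [-1.0, 0.5, -1.2]
grip_width: 0.0391
finger_force: 50.7
```

move_arm --moves '[[[0,0,0,0.0005,0,0,0],[0,0,0,0.0005,0,0,0]]]'

```text
clock: 27.3
position: [0.5092, 0.3207, 0.0581]
tool_rot: [3.141, -0.0, 3.141]
force: [-2.2, -0.6, 5.6]
grip_width: 0.0389
finger_force: 51.4
```

Contact at 0.058, exactly the seated height. Release, retreat and check.

move_arm --moves '[[[1,0,0,0,0,0,0],[1,0,0,0,0,0,0],[1,0,0,0,0,0,0],[1,0,0,0,0,0,0],[1,0,0,0,0,0,0]]]'

```text
clock: 27.8
position: [0.5092, 0.3207, 0.0578]
tool_rot: [-3.142, -0.0, 3.141]
force: [-0.4, 0.2, 0.7]
grip_width: 0.0855
finger_force: 0.0
```

move_arm --moves '[[[1,0,0,-0.015,0,0,0],[1,0,0,-0.045,0,0,0],[1,0,0,-0.08,0,0,0],[1,0,0,-0.11,0,0,0],[1,0,0,-0.132,0,0,0]]]'

```text
clock: 28.3
position: [0.5097, 0.3208, 0.1931]
tool_rot: [3.14, 0.002, 3.141]
force: [0.1, -0.6, -0.2]
grip_width: 0.0857
finger_force: 0.0
```

move_arm --moves '[[[1,-0.004,-0.025,0,0,0,0],[1,-0.009,-0.065,0,0,0,0],[1,-0.015,-0.105,0,0,0,0],[1,-0.021,-0.145,0,0,0,0],[1,-0.026,-0.185,0,0,0,0]]]'

```text
clock: 28.8
position: [0.5353, 0.1341, 0.191]
tool_rot: [3.141, 0.001, 3.141]
force: [0.7, -0.7, 0.0]
grip_width: 0.0854
finger_force: 0.0
```

Run:
```python
from h import *
o=bot.observe();P=o["position"];print(P,o["tool_rot"],o["force"],o["grip_width"])
ims=[snap(n,n+"8.png")[1] for n in["scene","side"]]
cv2.imwrite("pics/m8.png",np.hstack([cv2.resize(ims[0][120:220,420:520],None,fx=4,fy=4),cv2.resize(ims[1][90:190,170:270],None,fx=4,fy=4)]))
```

```text
[0.53534216 0.13406508 0.19101299] [3.14116043e+00 9.77490066e-04 3.14142893e+00] [ 0.6875804  -0.70582571  0.0441732 ] 0.08537305145174397
```

View pics/m8.png

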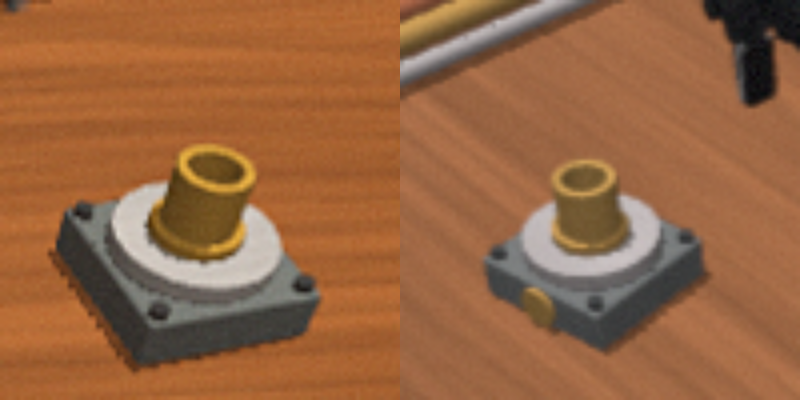

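The bush is seated flat and centred on the faceplate in both views (scene crop (198,230), side crop (590,235)). Now the tools go back, starting with the oil can.

move_arm --moves '[[[1,-0.006,-0.04,0,0,0,0],[1,-0.012,-0.08,0,0,0,0],[1,-0.018,-0.12,0,0,0,0],[1,-0.024,-0.16,0,0,0,0],[1,-0.03,-0.2,0,0,0,0]]]'

```text
clock: 29.4
position: [0.5654, -0.0656, 0.1909]
tool_rot: [3.141, 0.001, -3.141]
force: [0.6, 0.6, 0.2]
grip_width: 0.0852
finger_force: 0.0
```

move_arm --moves '[[[1,-0.006,-0.04,0,0,0,0],[1,-0.012,-0.08,0,0,0,0],[1,-0.018,-0.12,0,0,0,0],[1,-0.024,-0.16,0,0,0,0],[1,-0.028,-0.195,0,0,0,0]]]'

```text
clock: 29.9
position: [0.5934, -0.2612, 0.1909]
tool_rot: [-3.141, 0.001, 3.141]
force: [0.7, 0.8, -1.0]
grip_width: 0.0858
finger_force: 0.0
```

move_arm --moves '[[[1,-0.004,-0.025,0,0,0,0],[1,-0.004,-0.035,0,0,0,0],[1,-0.004,-0.035,0,0,0,0],[1,-0.004,-0.035,0,0,0,0],[1,-0.004,-0.035,0,0,0,0]]]'

```text
clock: 30.4
position: [0.5975, -0.2926, 0.1901]
tool_rot: [3.141, 0.0, -3.14]
force: [-0.5, 0.2, -0.2]
grip_width: 0.0853
finger_force: 0.0
```

Run:
```python
from h import *
o=bot.observe();P=o["position"];print(P,o["tool_rot"],o["force"],o["grip_width"])
```

```text
[ 0.59754212 -0.29255646  0.19010744] [ 3.14092980e+00  2.58709246e-04 -3.13989165e+00] [-0.45562316  0.24805122 -0.22381186] 0.08533341055549007
```

move_arm --moves '[[[1,0,0,0.03,0,0,0],[1,0,0,0.065,0,0,0],[1,0,0,0.095,0,0,0],[1,0,0,0.1125,0,0,0],[1,0,0,0.1125,0,0,0]]]'

```text
clock: 30.9
position: [0.5962, -0.2925, 0.0751]
tool_rot: [3.14, -0.003, -3.14]
force: [0.4, -1.1, 0.0]
grip_width: 0.0854
finger_force: 0.0
```

move_arm --force 50 --moves '[[[0,0,0,0,0,0,0],[0,0,0,0,0,0,0],[0,0,0,0,0,0,0],[0,0,0,0,0,0,0],[0,0,0,0,0,0,0]]]'

```text
clock: 31.4
position: [0.5975, -0.2946, 0.078]
tool_rot: [-3.141, 0.001, 3.141]
force: [-0.4, 0.1, 4.3]
grip_width: 0.0189
finger_force: 50.7
```

move_arm --moves '[[[0,0,0,0,0,0,0],[0,0,0,0,0,0,0],[0,0,0,0,0,0,0]]]'

```text
clock: 31.7
position: [0.5975, -0.2946, 0.078]
tool_rot: [-3.141, 0.001, 3.141]
force: [-1.0, -0.7, 5.9]
grip_width: 0.0187
finger_force: 51.1
```

move_arm --moves '[[[0,0,0,-0.01,0,0,0],[0,0,0,-0.03,0,0,0],[0,0,0,-0.055,0,0,0],[0,0,0,-0.08,0,0,0],[0,0,0,-0.1,0,0,0]]]'

```text
clock: 32.2
position: [0.5971, -0.2944, 0.1792]
tool_rot: [-3.141, 0.001, 3.141]
force: [0.3, 0.0, -2.7]
grip_width: 0.0188
finger_force: 51.3
```

move_arm --moves '[[[0,0.002,0.012,0,0,0,0],[0,0.005,0.035,0,0,0,0],[0,0.009,0.065,0,0,0,0],[0,0.012,0.095,0,0,0,0],[0,0.016,0.125,0,0,0,0]]]'

```text
clock: 32.7
position: [0.5802, -0.1671, 0.1763]
tool_rot: [3.141, -0.001, -3.141]
force: [0.7, -0.1, -3.9]
grip_width: 0.0186
finger_force: 51.3
```

move_arm --moves '[[[0,0.004,0.03,0,0,0,0],[0,0.007,0.055,0,0,0,0],[0,0.01,0.077,0,0,0,0],[0,0.011,0.087,0,0,0,0],[0,0.011,0.087,0,0,0,0]]]'

```text
clock: 33.2
position: [0.5697, -0.0806, 0.1768]
tool_rot: [3.141, -0.001, -3.139]
force: [0.1, -1.4, -3.1]
grip_width: 0.0189
finger_force: 51.2
```

move_arm --moves '[[[0,0,0,0.02,0,0,0],[0,0,0,0.045,0,0,0],[0,0,0,0.07,0,0,0],[0,0,0,0.085,0,0,0],[0,0,0,0.09,0,0,0]]]'

```text
clock: 33.7
position: [0.5694, -0.0832, 0.0858]
tool_rot: [-3.141, -0.002, 3.141]
force: [0.1, 1.0, -1.8]
grip_width: 0.0188
finger_force: 51.2
```

move_arm --moves '[[[0,0,0,0.004,0,0,0],[0,0,0,0.007,0,0,0],[0,0,0,0.008,0,0,0],[0,0,0,0.008,0,0,0],[0,0,0,0.008,0,0,0]]]'

```text
clock: 34.2
position: [0.5704, -0.0823, 0.0797]
tool_rot: [-3.142, 0.001, 3.142]
force: [0.2, -0.0, -1.9]
grip_width: 0.0184
finger_force: 51.3
```

move_arm --moves '[[[0,0,0,0.001,0,0,0],[0,0,0,0.001,0,0,0]]]'

```text
clock: 34.4
position: [0.5702, -0.0823, 0.0784]
tool_rot: [3.142, 0.0, 3.142]
force: [0.2, 0.7, -2.4]
grip_width: 0.0188
finger_force: 51.3
```

move_arm --moves '[[[0,0,0,0.0008,0,0,0],[0,0,0,0.0008,0,0,0]]]'

```text
clock: 34.6
position: [0.5704, -0.0824, 0.078]
tool_rot: [3.142, 0.001, 3.141]
force: [-2.5, -0.2, 6.2]
grip_width: 0.0187
finger_force: 52.3
```

move_arm --moves '[[[0,0,0,0.0004,0,0,0],[0,0,0,0.0004,0,0,0]]]'

```text
clock: 34.8
position: [0.5705, -0.0825, 0.078]
tool_rot: [3.142, 0.001, 3.141]
force: [-3.0, 0.6, 13.3]
grip_width: 0.0189
finger_force: 53.1
```

move_arm --moves '[[[1,0,0,0,0,0,0],[1,0,0,0,0,0,0],[1,0,0,0,0,0,0],[1,0,0,0,0,0,0],[1,0,0,0,0,0,0]]]'

```text
clock: 35.3
position: [0.5702, -0.0823, 0.0771]
tool_rot: [-3.142, 0.0, 3.142]
force: [0.0, 0.4, -0.2]
grip_width: 0.0853
finger_force: 0.0
```

move_arm --moves '[[[1,0,0,-0.01,0,0,0],[1,0,0,-0.03,0,0,0],[1,0,0,-0.055,0,0,0],[1,0,0,-0.08,0,0,0],[1,0,0,-0.105,0,0,0]]]'

```text
clock: 35.8
position: [0.5701, -0.0824, 0.1839]
tool_rot: [-3.141, 0.0, 3.141]
force: [-0.4, 0.2, -0.4]
grip_width: 0.0855
finger_force: 0.0
```

move_arm --moves '[[[1,0.006,-0.025,0,0,0,0],[1,0.012,-0.055,0,0,0,0],[1,0.02,-0.09,0,0,0,0],[1,0.028,-0.125,0,0,0,0],[1,0.036,-0.16,0,0,0,0]]]'

```text
clock: 36.3
position: [0.5337, -0.2437, 0.183]
tool_rot: [-3.141, 0.001, 3.142]
force: [0.4, -0.6, -0.3]
grip_width: 0.0854
finger_force: 0.0
```

move_arm --moves '[[[1,0.008,-0.03,0,0,0,0],[1,0.0125,-0.047,0,0,0,0],[1,0.0125,-0.047,0,0,0,0],[1,0.0125,-0.047,0,0,0,0],[1,0.0125,-0.047,0,0,0,0]]]'

```text
clock: 36.8
position: [0.5221, -0.2882, 0.1824]
tool_rot: [3.141, 0.0, -3.14]
force: [0.2, 0.2, -0.8]
grip_width: 0.0855
finger_force: 0.0
```

Run:
```python
from h import *
o=bot.observe();P=o["position"];print(P,o["tool_rot"],o["force"],o["grip_width"])
```

```text
[ 0.52212679 -0.28821438  0.18237012] [ 3.14117440e+00  3.11697176e-04 -3.14043961e+00] [ 0.23535424  0.15143536 -0.82364353] 0.08549652500362442
```

move_arm --moves '[[[1,0,0,0.03,0,0,0],[1,0,0,0.06,0,0,0],[1,0,0,0.082,0,0,0],[1,0,0,0.094,0,0,0],[1,0,0,0.094,0,0,0]]]'

```text
clock: 37.3
position: [0.5214, -0.2883, 0.0871]
tool_rot: [3.141, -0.002, -3.141]
force: [0.7, -0.8, 0.1]
grip_width: 0.0855
finger_force: 0.0
```

move_arm --force 60 --moves '[[[0,0,0,0,0,0,0],[0,0,0,0,0,0,0],[0,0,0,0,0,0,0],[0,0,0,0,0,0,0],[0,0,0,0,0,0,0]]]'

```text
clock: 37.8
position: [0.522, -0.2894, 0.0889]
tool_rot: [-3.141, 0.001, 3.141]
force: [-1.4, 0.7, 8.8]
grip_width: 0.0249
finger_force: 58.5
```

move_arm --moves '[[[0,0,0,0,0,0,0],[0,0,0,0,0,0,0],[0,0,0,0,0,0,0]]]'

```text
clock: 38.1
position: [0.522, -0.2895, 0.0889]
tool_rot: [-3.141, 0.001, 3.141]
force: [-0.1, 1.7, 8.7]
grip_width: 0.0245
finger_force: 58.5
```

move_arm --moves '[[[0,0,0,-0.015,0,0,0],[0,0,0,-0.045,0,0,0],[0,0,0,-0.08,0,0,0],[0,0,0,-0.11,0,0,0],[0,0,0,-0.13,0,0,0]]]'

```text
clock: 38.6
position: [0.5219, -0.2896, 0.2214]
tool_rot: [-3.141, 0.002, 3.141]
force: [0.3, -0.8, -3.7]
grip_width: 0.0245
finger_force: 59.1
```

move_arm --moves '[[[0,-0.001,0.012,0,0,0,0],[0,-0.003,0.04,0,0,0,0],[0,-0.006,0.075,0,0,0,0],[0,-0.01,0.11,0,0,0,0],[0,-0.014,0.145,0,0,0,0]]]'

```text
clock: 39.1
position: [0.535, -0.1421, 0.2176]
tool_rot: [3.141, -0.001, -3.142]
force: [1.0, -0.2, -2.6]
grip_width: 0.0245
finger_force: 59.3
```

move_arm --moves '[[[0,-0.005,0.035,0,0,0,0],[0,-0.01,0.07,0,0,0,0],[0,-0.015,0.105,0,0,0,0],[0,-0.019,0.14,0,0,0,0],[0,-0.022,0.165,0,0,0,0]]]'

```text
clock: 39.6
position: [0.5569, 0.024, 0.2175]
tool_rot: [3.141, -0.001, -3.139]
force: [1.0, -1.0, -2.9]
grip_width: 0.0244
finger_force: 59.3
```

move_arm --moves '[[[0,-0.003,0.024,0,0,0,0],[0,-0.003,0.034,0,0,0,0],[0,-0.003,0.034,0,0,0,0]]]'

```text
clock: 39.9
position: [0.56, 0.0563, 0.2176]
tool_rot: [3.141, -0.001, -3.139]
force: [-0.1, -0.4, -3.7]
grip_width: 0.0244
finger_force: 59.3
```

move_arm --moves '[[[0,0,0,0.02,0,0,0],[0,0,0,0.055,0,0,0],[0,0,0,0.085,0,0,0],[0,0,0,0.108,0,0,0],[0,0,0,0.118,0,0,0]]]'

```text
clock: 40.4
position: [0.5594, 0.0531, 0.0982]
tool_rot: [-3.14, -0.003, 3.14]
force: [-0.5, -0.9, -2.6]
grip_width: 0.0244
finger_force: 59.3
```

move_arm --moves '[[[0,0,0,0.004,0,0,0],[0,0,0,0.008,0,0,0],[0,0,0,0.01,0,0,0],[0,0,0,0.01,0,0,0],[0,0,0,0.01,0,0,0]]]'

```text
clock: 40.9
position: [0.561, 0.0547, 0.0907]
tool_rot: [3.141, 0.001, 3.141]
force: [0.4, 0.3, -2.3]
grip_width: 0.0244
finger_force: 59.3
```

move_arm --moves '[[[0,0,0,0.001,0,0,0],[0,0,0,0.001,0,0,0]]]'

```text
clock: 41.1
position: [0.5607, 0.0547, 0.0892]
tool_rot: [3.142, 0.0, -3.142]
force: [0.1, -0.3, -2.7]
grip_width: 0.0249
finger_force: 59.3
```

move_arm --moves '[[[0,0,0,0.0008,0,0,0],[0,0,0,0.0008,0,0,0]]]'

```text
clock: 41.3
position: [0.561, 0.0547, 0.0889]
tool_rot: [3.141, 0.001, 3.141]
force: [-2.1, -0.8, 8.1]
grip_width: 0.0246
finger_force: 61.0
```

move_arm --moves '[[[0,0,0,0.0002,0,0,0],[0,0,0,0.0002,0,0,0]]]'

```text
clock: 41.5
position: [0.5611, 0.0548, 0.0889]
tool_rot: [3.141, 0.001, 3.141]
force: [-3.8, 0.4, 11.3]
grip_width: 0.0244
finger_force: 61.0
```

move_arm --moves '[[[1,0,0,0,0,0,0],[1,0,0,0,0,0,0],[1,0,0,0,0,0,0],[1,0,0,0,0,0,0],[1,0,0,0,0,0,0]]]'

```text
clock: 42.0
position: [0.5607, 0.0547, 0.088]
tool_rot: [-3.142, -0.0, 3.141]
force: [0.1, 0.4, 0.5]
grip_width: 0.085
finger_force: 0.0
```

move_arm --moves '[[[1,0,0,-0.01,0,0,0],[1,0,0,-0.03,0,0,0],[1,0,0,-0.055,0,0,0],[1,0,0,-0.08,0,0,0],[1,0,0,-0.1,0,0,0]]]'

```text
clock: 42.5
position: [0.5609, 0.0546, 0.1903]
tool_rot: [3.141, 0.001, 3.141]
force: [-0.1, -0.4, -0.0]
grip_width: 0.0855
finger_force: 0.0
```

move_arm --moves '[[[1,0.01,-0.03,0,0,0,0],[1,0.022,-0.065,0,0,0,0],[1,0.034,-0.1,0,0,0,0],[1,0.046,-0.135,0,0,0,0],[1,0.058,-0.17,0,0,0,0]]]'

```text
clock: 43.0
position: [0.5021, -0.1167, 0.1889]
tool_rot: [-3.142, 0.001, 3.141]
force: [0.9, 0.4, -0.3]
grip_width: 0.0852
finger_force: 0.0
```

move_arm --moves '[[[1,0.012,-0.035,0,0,0,0],[1,0.024,-0.07,0,0,0,0],[1,0.036,-0.105,0,0,0,0],[1,0.048,-0.14,0,0,0,0],[1,0.0565,-0.166,0,0,0,0]]]'

```text
clock: 43.5
position: [0.4451, -0.2836, 0.189]
tool_rot: [-3.141, 0.001, 3.14]
force: [0.7, -0.2, 0.4]
grip_width: 0.0851
finger_force: 0.0
```

move_arm --moves '[[[1,0,0,0,0,0,0],[1,0,0,0,0,0,0],[1,0,0,0,0,0,0]]]'

```text
clock: 43.8
position: [0.4466, -0.2804, 0.1884]
tool_rot: [3.141, 0.0, -3.141]
force: [0.1, 0.1, -0.5]
grip_width: 0.0859
finger_force: 0.0
```

move_arm --moves '[[[1,0,0,0.03,0,0,0],[1,0,0,0.065,0,0,0],[1,0,0,0.09,0,0,0],[1,0,0,0.105,0,0,0],[1,0,0,0.105,0,0,0]]]'

```text
clock: 44.3
position: [0.4457, -0.2798, 0.0816]
tool_rot: [3.14, -0.003, -3.14]
force: [0.2, -0.6, 0.8]
grip_width: 0.0855
finger_force: 0.0
```

move_arm --moves '[[[0,0,0,0,0,0,0],[0,0,0,0,0,0,0],[0,0,0,0,0,0,0],[0,0,0,0,0,0,0],[0,0,0,0,0,0,0]]]'

```text
clock: 44.8
position: [0.4465, -0.2816, 0.0837]
tool_rot: [-3.141, 0.001, 3.141]
force: [-0.5, 0.5, 6.6]
grip_width: 0.0177
finger_force: 58.3
```

move_arm --moves '[[[0,0,0,0,0,0,0],[0,0,0,0,0,0,0],[0,0,0,0,0,0,0]]]'

```text
clock: 45.1
position: [0.4465, -0.2816, 0.0837]
tool_rot: [-3.141, 0.001, 3.141]
force: [-0.2, 0.1, 7.7]
grip_width: 0.0179
finger_force: 58.5
```

move_arm --moves '[[[0,0,0,-0.01,0,0,0],[0,0,0,-0.03,0,0,0],[0,0,0,-0.055,0,0,0],[0,0,0,-0.08,0,0,0],[0,0,0,-0.1,0,0,0]]]'

```text
clock: 45.6
position: [0.446, -0.2814, 0.185]
tool_rot: [-3.141, 0.001, 3.141]
force: [0.6, 0.5, -4.3]
grip_width: 0.0178
finger_force: 58.9
```

move_arm --moves '[[[0,-0.003,0.012,0,0,0,0],[0,-0.009,0.037,0,0,0,0],[0,-0.017,0.068,0,0,0,0],[0,-0.025,0.1,0,0,0,0],[0,-0.033,0.132,0,0,0,0]]]'

```text
clock: 46.1
position: [0.4788, -0.1472, 0.1825]
tool_rot: [3.141, -0.001, -3.141]
force: [-0.5, -0.1, -3.3]
grip_width: 0.0177
finger_force: 58.9
```

move_arm --moves '[[[0,-0.009,0.035,0,0,0,0],[0,-0.018,0.07,0,0,0,0],[0,-0.026,0.102,0,0,0,0],[0,-0.031,0.123,0,0,0,0],[0,-0.0335,0.133,0,0,0,0]]]'

```text
clock: 46.6
position: [0.5124, -0.0134, 0.1824]
tool_rot: [3.141, -0.001, -3.139]
force: [-0.4, -0.9, -3.5]
grip_width: 0.0175
finger_force: 59.0
```

move_arm --moves '[[[0,0,0,0,0,0,0],[0,0,0,0.02,0,0,0],[0,0,0,0.05,0,0,0],[0,0,0,0.075,0,0,0],[0,0,0,0.09,0,0,0]]]'

```text
clock: 47.1
position: [0.5114, -0.0177, 0.0913]
tool_rot: [-3.141, -0.002, 3.14]
force: [-0.2, -0.1, -3.0]
grip_width: 0.0179
finger_force: 59.0
```

move_arm --moves '[[[0,0,0,0.004,0,0,0],[0,0,0,0.007,0,0,0],[0,0,0,0.008,0,0,0],[0,0,0,0.008,0,0,0],[0,0,0,0.008,0,0,0]]]'

```text
clock: 47.6
position: [0.513, -0.0163, 0.0857]
tool_rot: [3.142, 0.001, 3.141]
force: [0.8, 0.4, -3.3]
grip_width: 0.0176
finger_force: 59.0
```

move_arm --moves '[[[0,0,0,0.001,0,0,0],[0,0,0,0.001,0,0,0]]]'

```text
clock: 47.8
position: [0.5127, -0.0163, 0.0842]
tool_rot: [3.142, 0.0, -3.142]
force: [-0.2, 0.4, -3.2]
grip_width: 0.0174
finger_force: 59.0
```

move_arm --moves '[[[0,0,0,0.0008,0,0,0],[0,0,0,0.0008,0,0,0]]]'

```text
clock: 48.0
position: [0.5129, -0.0164, 0.0837]
tool_rot: [3.142, 0.001, 3.141]
force: [-1.1, 0.0, 7.1]
grip_width: 0.0177
finger_force: 60.2
```

move_arm --moves '[[[0,0,0,0.0003,0,0,0],[0,0,0,0.0003,0,0,0]]]'

```text
clock: 48.2
position: [0.513, -0.0163, 0.0837]
tool_rot: [3.141, 0.001, 3.141]
force: [-3.4, -0.5, 13.1]
grip_width: 0.0175
finger_force: 61.0
```

Release, lift clear and look.

move_arm --moves '[[[1,0,0,0,0,0,0],[1,0,0,0,0,0,0],[1,0,0,0,0,0,0],[1,0,0,0,0,0,0],[1,0,0,0,0,0,0]]]'

```text
clock: 48.7
position: [0.5127, -0.0163, 0.083]
tool_rot: [-3.142, -0.0, 3.141]
force: [-0.3, -0.4, -0.6]
grip_width: 0.0853
finger_force: 0.0
```

move_arm --moves '[[[1,0,0,-0.01,0,0,0],[1,0,0,-0.04,0,0,0],[1,0,0,-0.08,0,0,0],[1,0,0,-0.12,0,0,0],[1,0,0,-0.15,0,0,0]]]'

```text
clock: 49.2
position: [0.5129, -0.0165, 0.2361]
tool_rot: [3.141, 0.002, 3.141]
force: [0.2, 0.8, 0.1]
grip_width: 0.0854
finger_force: 0.0
```

move_arm --moves '[[[1,0,0,-0.015,0,0,0],[1,0,0,-0.03,0,0,0],[1,0,0,-0.03,0,0,0],[1,0,0,-0.03,0,0,0]]]'

```text
clock: 49.6
position: [0.5126, -0.0163, 0.2632]
tool_rot: [3.141, 0.001, 3.141]
force: [-0.0, -0.5, -1.0]
grip_width: 0.0859
finger_force: 0.0
```

Run:
```python
from h import *
o=bot.observe();print(o["clock"],o["position"],o["force"])
p,w=snap("wrist","w9.png");q,b=snap("scene","c9.png")
h=cv2.cvtColor(w,cv2.COLOR_BGR2HSV)
# expected top-of-tool pixels and pad outlines over the picture
for c in[(.5108,-.018),(.5605,.0535),(.5705,-.084)]:
    t=np.linspace(0,6.28,60);P=np.c_[c[0]+.029*np.cos(t),c[1]+.029*np.sin(t),t*0+.01]
    cv2.polylines(w,[proj(p,P).round().astype(int)],True,(0,0,255),1)
    for z in(.122,.125):
        u=proj(p,[[c[0],c[1],z]])[0];cv2.circle(w,tuple(u.round().astype(int)),2,(255,0,255),-1)
A=cv2.resize(w[90:290,190:430],None,fx=2,fy=2,interpolation=cv2.INTER_CUBIC)[:400]
B=cv2.resize(b[130:260,240:510],None,fx=1.18,fy=1.5);B=cv2.copyMakeBorder(B,0,400-B.shape[0],0,0,0)
cv2.imwrite("pics/m9.png",np.hstack([A,B])[:, :800])
```

```text
49.6 [ 0.51256048 -0.01631388  0.26322294] [-0.01299647 -0.46296665 -1.02017384]
```

View pics/m9.png

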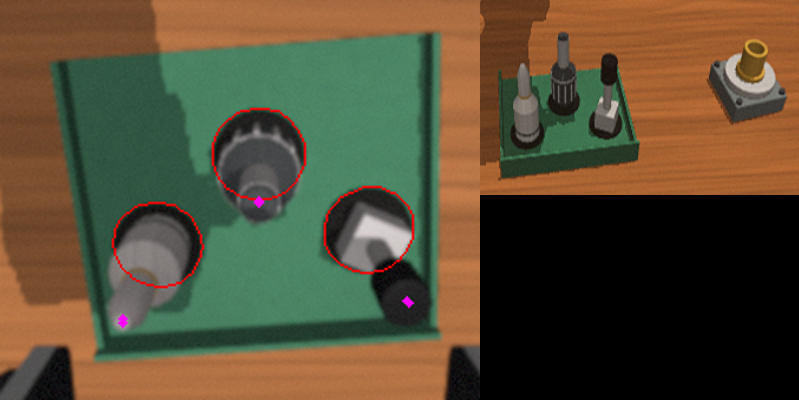

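All three tools stand centred on their own pads: the tops fall on the predicted centres at (259,202), (122,321) and (406,302), within about 1–2 mm. The bush is seated and the gripper is clear.

```bash
python3 -c "
from workcell import bot
print(bot.job_done())"
```

```text
the job is handed in; nothing more can be done
None
```

The job is handed in at about 50 s: the bush is seated flange down over the spigot, and all three tools are back upright on their own pads, centred to about 1–2 mm in the last wrist picture.

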